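Seal the oldest lens kit in the dry box

ROBOT

A 6-joint arm with a two-finger parallel gripper is mounted at the origin on the work surface. World frame = base frame: x ahead of the robot, y to its left, z up, the work surface at z = 0. Lengths are in m, angles in rad, forces in N, time in s.
With the tool pointing down it reaches from about 0.25 to 0.725 m from the base axis. Payload 4 kg.
Tool frame: the origin (TCP) lies midway between the tips of the shut fingers; the grasp point (between the pads) lies 19 mm behind it; z points along the fingers, y is the line along which they close (so a half turn about z gives the same grasp; the last joint's range is limited). The gripper opens to 85 mm and grips with 20 to 120 N. Pads are 22 mm wide; open, the fingers measure 114 mm over their backs; the gripper's body (76 mm by 85 mm) begins 54 mm behind the grasp point. The pads swing forward as they close: fully open they stand 13 mm farther back than shut.
Start: joints at [1.283, 0.241, 0.005, 1.335, 0, 1.571], TCP at [0.142, 0.479, 0.231] pointing down, gripper open.
Joint ranges: [-2.72, 2.72], [-1.05, 1.87], [-1.09, 1.28], [-1.99, 2.15], [-1.42, 1.44], [-3.14, 3.14]. Speed limits (rad/s): [2.79, 2.79, 3.14, 3.14, 3.14, 3.14].

INTERFACE

Orientations are given as a unit quaternion [x, y, z, w].
In Python, from workcell import bot gives the robot as it stands.
- The arm moves only by the tool move_arm, never from a script. Its argument "motion" is a list of rows, each an object of numbers: "x", "y", "z": the shift along the tool's x, y, z in cm; "yaw": the turn about the tool's z in degrees. A call has 1 to 20 rows; each row is the pose to reach, as a shift and turn from the pose commanded when the call began, along the tool's axes at that moment; what a row does not reach only later rows make up. A row lasts 1/8 s, in which the tool goes at most 62.5 mm and 10.7 degrees, less where a joint would pass 70% of its speed; a pose out of reach is approached as far as the arm can. A call with a gripper value outside its range is refused whole. "gripper" is the opening, from -1 (shut) to 1 (fully open), set as the call begins (left out, the last holds). The fingers move at their own pace and stop on an object; the grip force is fixed at half the most. Time passes only in rows, so rows that repeat a pose let the fingers close. It gives the time, the measured TCP pose, the force, the opening and the grip force at its end, in the units of the state.
- bot.get_obs(): the state, without advancing time (a new reading comes with each control period).
- bot.camera(name): name is "scene" or "top" or "wrist"; returns the picture (480x640x3 uint8, blue, green, red); there is no depth.
- bot.camera_model(name): a dict with "K" (3x3 intrinsics, pixels), "world_from_camera" (4x4, takes a point from camera to world coordinates). Camera axes: x right, y down, z forward; pixel columns grow to the right and rows downward; lengths in m; the calibration is good to about 2 mm. A picture is of the moment at which its call begins: read the wrist's pose just before it. camera_model takes no time and is no camera call; for the wrist camera it gives the pose at the moment of the call.
- bot.job_done(): hands the job in; it is judged then, once.
Trained networks look in the newest picture that a camera, given by its name, has taken for a name from the list of things; names that differ only in an ending like _2 or _b are one class to them, and where a whole thing is asked for, a point or a joint stands for the part that bears it (a point fixed in the world has none). Each returns a list of dicts, best first, with "score" (0 to 1); they miss things now and then, are a little off and sometimes report something else, mostly with a low value. They report only what shows in the picture. A call takes as long as a camera call. They do not tell look-alikes from the thing itself.
- bot.cut_out(camera, name): "mask" (480x640 bool, what is visible of it) and "centre" ([row, column] in pixels, amid what is visible of it).
The state is a dict: "clock": time; "joint_pos": joint angles; "joint_vel": joint speeds; "tau": joint torques, N m; "eef_pos": TCP position; "tool_rot": TCP orientation; "ft_force": force on the tool from outside, world axes, zero at the start; "ft_torque": the same for the moment, N m; "grip_width": finger opening in m; "grasp_force": force on a finger pad.
Only numpy, scipy, OpenCV 4.12 (cv2) and the standard library are available. Lean on these libraries where they do the work, as an engineer would, in place of code of your own. Each camera call takes 0.05 s, during which the arm holds its last target. There are 200 camera calls.

TASK

Take the oldest lens kit from the low front end of the sloped lane and stand it cap up in the open dry box, and load the newly inspected kit from the black inspection plate into the lane behind the two that have slid forward. Once the oldest kit is in the box, lay the white lid on the box and let go, then press the lid's four corners down one at a time, in any order, each fully home, until the lid sits flat and sealed all round. Set kits and lid down without dropping them, and leave everything else on the bench where it is.

Things in the scene. Friction and masses are not known exactly. Their poses are not given: they have to be found in the camera images.
- dry_box: open aluminium dry box, fixed. Outside 140 mm along its x, 180 mm along its y; walls 10 mm thick, so the mouth is 120 x 160 mm. Rim 62 mm above the bench, inner floor 12 mm above the bench. A black seal on the rim stands 6 mm proud of it (top 68 mm above the bench) until pressed. Origin: centre of its underside, on the bench; z up; at yaw 0 its humidity dial (-x side) faces the robot.
- lid_handle (a point): centre of the lid's black bar handle, over the lid's centre, 43 mm above the underside of the lid plate; axes are the lid's (z up). The bar is 92 mm long along the lid's y, 14 mm wide (x) and 14 mm tall, its underside 28 mm above the lid's top face.
- lid: loose white lid, 0.28-0.46 kg, same either way round; origin: centre of the plate's underside. Plate 140 (x) x 180 (y) x 8 mm; a rounded rib, 112 x 152 mm outside, hangs 10 mm below and enters the mouth with 4 mm play each side. Blue thumb marks on top 56 mm (x), 76 mm (y) from centre. Underside 68 mm above the bench on the unpressed seal, 62 sealed, 13 at the start (on its rib, on a 3 mm mat).
- lane: sloped lane, fixed; origin: centre of its foot on the bench. The bed falls 18 degrees towards its low front end at its own -x, where a 10 mm stop holds the row; kits slide down by themselves. Bed 150 mm long; side guides 6 mm high, 50 mm apart (2.5 mm play each side of a kit). Holds three kits, 45 mm apart along the slope, and starts full, oldest in front.
- lane_front (a point): where the centre of the kit in the lane's front place lies (a kit there is tilted 18 degrees with the bed); axes are the lane's, level, x towards the high back end
- lane_second (a point): the same for the second place
- lane_third (a point): the same for the third place, at the high back end
- kit_oldest_c (a point): the oldest kit, in the front place of the lane at the start: a lens kit, a closed square box 45 x 45 mm and 30 mm tall, black base and white cap with a blue label, about 55 g; the point is its centre, half-way up; z is up through its cap
- kit_second_c (a point): the kit behind it at the start, alike
- kit_third_c (a point): the kit at the back of the lane at the start, alike
- kit_new_c (a point): the newly inspected kit, alike, on a black inspection plate 80 x 80 x 12 mm: its centre is 27 mm above the bench
- seal_near_left (a joint): how far the box's seal is pressed down at its near left (box -x, +y) corner: 0 proud, 0.006 m fully down. It gives way when about 8 N bears on it, goes down until the lid meets the rim, and stays where it was pressed; it carries the lid's own weight without sinking. The stiff lid rocks on the other corners while one is pressed and lies flat only when all four are down
- seal_near_right (a joint): how far the box's seal is pressed down at its near right (box -x, -y) corner: 0 proud, 0.006 m fully down. It gives way when about 8 N bears on it, goes down until the lid meets the rim, and stays where it was pressed; it carries the lid's own weight without sinking. The stiff lid rocks on the other corners while one is pressed and lies flat only when all four are down
- seal_far_left (a joint): how far the box's seal is pressed down at its far left (box +x, +y) corner: 0 proud, 0.006 m fully down. It gives way when about 8 N bears on it, goes down until the lid meets the rim, and stays where it was pressed; it carries the lid's own weight without sinking. The stiff lid rocks on the other corners while one is pressed and lies flat only when all four are down
- seal_far_right (a joint): how far the box's seal is pressed down at its far right (box +x, -y) corner: 0 proud, 0.006 m fully down. It gives way when about 8 N bears on it, goes down until the lid meets the rim, and stays where it was pressed; it carries the lid's own weight without sinking. The stiff lid rocks on the other corners while one is pressed and lies flat only when all four are down
- solvent_bottle: bystander: white bottle with blue cap, 60 mm across, 150 mm tall; origin under its centre
- amber_jar: bystander: amber jar, 50 mm across, 70 mm tall; origin under its centre
- wipe_box: bystander: white box of wipes, 75 x 120 x 70 mm; origin under its centre
- tweezers: bystander: steel tweezers 130 mm long, lying flat; origin under the middle
- petri_dish: bystander: clear dish, 59 mm across, 16 mm tall; origin under its centre
- screwdriver: bystander: screwdriver with blue handle, 150 mm long, lying; origin under the middle
- lens_post: bystander: black post with a lens on top, 50 mm base, 113 mm tall; origin under its centre
There are look-alikes about, which are no part of the job. Of the things like the lid, leave any that is yellow; of the rest the smaller one is meant.

How it is judged:
On the way, in this order (a step that is already met when the one before it is completed fails the run):
1. the oldest kit stands cap up on the floor of the dry box, let go (x of kit_oldest_c in the frame of dry_box between -0.045 and 0.045 m and y of kit_oldest_c in the frame of dry_box between -0.065 and 0.065 m and z of kit_oldest_c in the frame of dry_box between 0.02 and 0.033 m and angle between kit_oldest_c's own z axis and vertical below 0.1 rad and contact force between the fingers and kit_oldest below 0.05 N), for 0.2 s.
2. the lid lies square on the box, on its seal, let go, the kit inside (x of kit_oldest_c in the frame of dry_box between -0.045 and 0.045 m and y of kit_oldest_c in the frame of dry_box between -0.065 and 0.065 m and z of kit_oldest_c in the frame of dry_box between 0.02 and 0.033 m and angle between kit_oldest_c's own z axis and vertical below 0.1 rad and horizontal distance between lid and dry_box below 0.009 m and angle between the x axis of lid and the x axis of dry_box, either way round below 0.08 rad and z of lid in the frame of dry_box between 0.06 and 0.073 m and angle between lid's own z axis and vertical below 0.06 rad and contact force between the fingers and lid below 0.05 N), for 0.2 s.
3. a first corner is pressed home (horizontal distance between lid and dry_box below 0.009 m and angle between the x axis of lid and the x axis of dry_box, either way round below 0.08 rad and value of joint any of seal_near_left, seal_near_right, seal_far_left, seal_far_right above 0.0045 m), for 0.1 s.
4. a second corner is pressed home (horizontal distance between lid and dry_box below 0.009 m and angle between the x axis of lid and the x axis of dry_box, either way round below 0.08 rad and (value of joint each of seal_near_left, seal_near_right above 0.0045 m or value of joint each of seal_near_left, seal_far_left above 0.0045 m or value of joint each of seal_near_left, seal_far_right above 0.0045 m or value of joint each of seal_near_right, seal_far_left above 0.0045 m or value of joint each of seal_near_right, seal_far_right above 0.0045 m or value of joint each of seal_far_left, seal_far_right above 0.0045 m)), for 0.1 s.
5. a third corner is pressed home (horizontal distance between lid and dry_box below 0.009 m and angle between the x axis of lid and the x axis of dry_box, either way round below 0.08 rad and (value of joint each of seal_near_left, seal_near_right, seal_far_left above 0.0045 m or value of joint each of seal_near_left, seal_near_right, seal_far_right above 0.0045 m or value of joint each of seal_near_left, seal_far_left, seal_far_right above 0.0045 m or value of joint each of seal_near_right, seal_far_left, seal_far_right above 0.0045 m)), for 0.1 s.
At the end, for the whole second after the job is handed in: Seal corners all at least 4.5 mm down; lid square on the box (9 mm, 0.08 rad), within 2.2 mm of the rim, flat to 0.02 rad; oldest kit upright on the box floor; second, third and new kit in the front, second and third lane places (8, 10, 12 mm; tilt under 0.42 rad); all at rest (value of joint each of seal_near_left, seal_near_right, seal_far_left, seal_far_right above 0.0045 m and horizontal distance between lid and dry_box below 0.009 m and angle between the x axis of lid and the x axis of dry_box, either way round below 0.08 rad and z of lid in the frame of dry_box below 0.0642 m and angle between lid's own z axis and vertical below 0.02 rad and x of kit_oldest_c in the frame of dry_box between -0.045 and 0.045 m and y of kit_oldest_c in the frame of dry_box between -0.065 and 0.065 m and z of kit_oldest_c in the frame of dry_box between 0.02 and 0.033 m and angle between kit_oldest_c's own z axis and vertical below 0.1 rad and distance between kit_second_c and lane_front below 0.008 m and distance between kit_third_c and lane_second below 0.01 m and distance between kit_new_c and lane_third below 0.012 m and angle between each of kit_new_c, kit_second_c, kit_third_c's own z axis and vertical below 0.42 rad and linear speed of each of lid, kit_oldest, kit_second, kit_third, kit_new below 0.02 m/s); the robot touches nothing.
It fails at once if a kit or the lid is dropped (falls free faster than 0.7 m/s) ((linear speed of kit_oldest above 0.7 m/s and contact force between the fingers and kit_oldest below 0.05 N) or (linear speed of kit_second above 0.7 m/s and contact force between the fingers and kit_second below 0.05 N) or (linear speed of kit_third above 0.7 m/s and contact force between the fingers and kit_third below 0.05 N) or (linear speed of kit_new above 0.7 m/s and contact force between the fingers and kit_new below 0.05 N) or (linear speed of lid above 0.7 m/s and contact force between the fingers and lid below 0.05 N)).
It fails at once if a bystander is moved more than 30 mm (distance of any of solvent_bottle, amber_jar, wipe_box, tweezers, petri_dish, screwdriver, lens_post from where it was at the start of the episode above 0.03 m).
It fails at once if a bystander is knocked over (angle between any of solvent_bottle, amber_jar, wipe_box, tweezers, petri_dish, lens_post's own z axis and vertical above 0.5 rad).
It also fails if it takes over 72 s, if anything falls off the work surface, if the arm or the gripper's body presses on something with over 40 N, if the wrist force passes 120 N, or if a joint passes its speed limit or range.

## Working session

There is one attempt and no reset: what is moved stays moved. The work goes in short steps, Python scripts to look and compute and a tool call to move; the robot and the scene stay as the last step left them, time stands still between calls to the robot, and variables do not carry over. Pictures are saved under pics/ and viewed, at most 14 in all, crops included, and the job is handed in when it is done.

Besides the shell and the picture viewer there is one more tool, called as name(argument=value, ...), one argument or row to a line, values as JSON. move_arm: Moves the arm, as the interface text tells. Its arguments: {"type":"object","properties":{"motion":{"type":"array"},"gripper":{"type":"number"}},"required":["motion"]}

```bash
ls; mkdir -p pics; python3 - <<'E'
from workcell import bot
import cv2,numpy as np
o=bot.get_obs();print(o['clock'],o['eef_pos'],o['tool_rot'],o['grip_width'])
for c in ['top','scene']:
    im=bot.camera(c);cv2.imwrite(f'pics/{c}0.png',im)
    m=bot.camera_model(c);print(c,m)
    for n in ['dry_box','lid','lane','kit_new_c','wipe_box','tweezers','solvent_bottle','amber_jar','petri_dish','screwdriver','lens_post']:
        print(n,[(round(r['score'],2),np.round(r['centre']).tolist(),int(r['mask'].sum())) for r in bot.cut_out(c,n)])
E
```

```text
pics
0.0 [0.14172787 0.47881422 0.23040676] [ 1.43404451e-01  9.89663582e-01 -1.06393835e-03 -1.63942767e-04] 0.08547810847651752
top {'K': array([[515.08727133,   0.        , 315.92523593],
       [  0.        , 515.08727133, 236.24670659],
       [  0.        ,   0.        ,   1.        ]]), 'world_from_camera': array([[ 0.01531549, -0.99284902,  0.11839032,  0.38755433],
       [-0.99983298, -0.01638789, -0.00808999,  0.10157404],
       [ 0.00997231, -0.11824664, -0.99293418,  1.24435591],
       [ 0.        ,  0.        ,  0.        ,  1.        ]])}
dry_box [(0.66, [162.0, 190.0], 506), (0.6, [254.0, 360.0], 4961)]
lid [(0.7, [265.0, 483.0], 435), (0.66, [359.0, 177.0], 8043), (0.6, [205.0, 126.0], 4364), (0.56, [221.0, 236.0], 4442)]
lane [(0.72, [236.0, 476.0], 1183)]
kit_new_c [(0.83, [164.0, 352.0], 413), (0.45, [146.0, 264.0], 703), (0.43, [126.0, 362.0], 194)]
wipe_box [(0.56, [155.0, 506.0], 2064)]
tweezers [(0.72, [130.0, 372.0], 127), (0.67, [149.0, 263.0], 767), (0.25, [272.0, 325.0], 181)]
solvent_bottle [(0.8, [146.0, 263.0], 732), (0.4, [158.0, 504.0], 1976)]
amber
[... 472 characters left out ...]
   [-0.01569583, -0.64029821, -0.76796604,  1.07264307],
       [ 0.        ,  0.        ,  0.        ,  1.        ]])}
dry_box [(0.93, [265.0, 273.0], 4322)]
lid [(0.88, [208.0, 467.0], 2235), (0.75, [156.0, 350.0], 2983), (0.6, [236.0, 378.0], 2748)]
lane [(0.69, [350.0, 176.0], 1198)]
kit_new_c [(0.62, [323.0, 326.0], 432)]
wipe_box [(0.8, [419.0, 187.0], 2803), (0.36, [327.0, 167.0], 498)]
tweezers [(0.78, [358.0, 345.0], 258)]
solvent_bottle [(0.7, [280.0, 411.0], 1115), (0.69, [285.0, 257.0], 188)]
amber_jar [(0.91, [397.0, 252.0], 630), (0.65, [287.0, 252.0], 91)]
petri_dish [(0.65, [208.0, 297.0], 318)]
screwdriver [(0.64, [267.0, 174.0], 231)]
lens_post [(0.65, [253.0, 450.0], 510)]
```

View pics/top0.png

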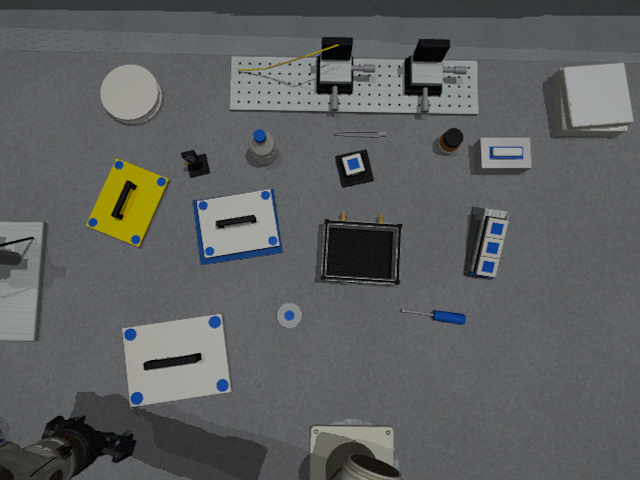

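View pics/scene0.png

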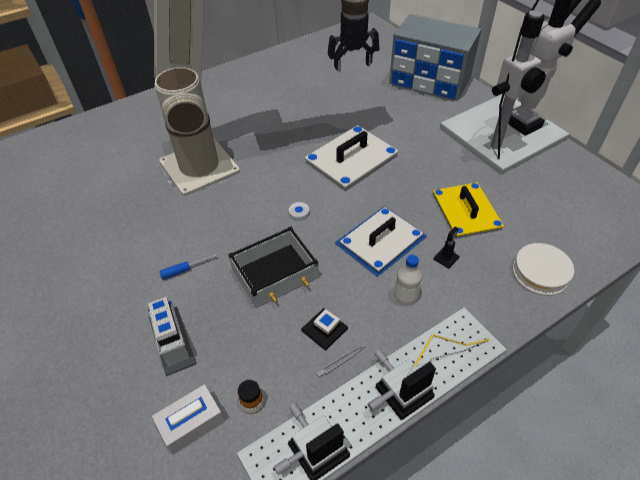

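Both views show the following (top pixels as column, row):
- **Lid candidates:** a smaller white lid on a blue mat at (238,226), a larger white lid at (177,360) and a yellow lid at (126,203). I choose the one at (238,226).
- **Kits:** the lane kits sit at (489,268) front/low end towards the robot, (493,248) and (497,229). The new kit on the black plate is at (353,164).
- **Kit look-alikes:** the petri dish with a blue dot at (289,315) and the wipe box at (506,154).
- **Box:** (361,252).

Next I measure positions by triangulating the blue marks, and make the close crop.

```bash
cat > h.py <<'E'
from workcell import bot
import cv2,numpy as np
def ray(c,p,m=None):
    m=m or bot.camera_model(c);T=m['world_from_camera']
    d=T[:3,:3]@np.linalg.inv(m['K'])@np.array([p[0],p[1],1.]);return T[:3,3],d
def onz(c,p,z,m=None):
    o,d=ray(c,p,m);return o+d*(z-o[2])/d[2]
def tri(a,b):
    (o1,d1),(o2,d2)=a,b
    s=np.linalg.lstsq(np.c_[d1,-d2],o2-o1,rcond=None)[0]
    p,q=o1+s[0]*d1,o2+s[1]*d2;return (p+q)/2,np.linalg.norm(p-q)
def blobs(im,lo=(100,150,80),hi=(125,255,255),amin=15):
    h=cv2.cvtColor(im,cv2.COLOR_BGR2HSV);k=cv2.inRange(h,lo,hi)
    n,l,s,c=cv2.connectedComponentsWithStats(k)
    return [(c[i],s[i,4]) for i in range(1,n) if s[i,4]>=amin]
def tool(o):
    from scipy.spatial.transform import Rotation as R
    return np.array(o['eef_pos']),R.from_quat(o['tool_rot']).as_matrix()
def go(p,yawdir=None,o=None):
    """cm shift in tool axes to put TCP at p; yaw deg so that tool y lies along yawdir"""
    t,R=tool(o or bot.get_obs());d=R.T@(np.array(p)-t)*100;s='shift cm %s'%np.round(d,2)
    if yawdir is not None:
        v=R.T@np.array([*yawdir,0]);a=np.degrees(np.arctan2(-v[0],v[1]));a=(a+90)%180-90;s+=' yaw %.1f'%a
    print(s)
E
python3 - <<'E'
from h import *
t=cv2.imread('pics/top0.png');s=cv2.imread('pics/scene0.png')
cr=lambda im,x0,x1,y0,y1,k:cv2.resize(im[y0:y1,x0:x1],(400,300),interpolation=cv2.INTER_CUBIC)
cv2.imwrite('pics/crop0.png',np.vstack([np.hstack([cr(t,190,290,180,255,4),cr(t,310,410,205,280,4)]),np.hstack([cr(t,440,540,205,280,4),cr(s,110,230,290,380,4)])]))
T=blobs(t);S=blobs(s)
print('top blobs');[print(np.round(c,1),a,np.round(onz('top',c,.02),3)) for c,a in T]
print('scene blobs');[print(np.round(c,1),a,np.round(onz('scene',c,.02),3)) for c,a in S]
E
```

```text
top blobs
[259.2 135. ] 115 [0.781 0.234 0.02 ]
[502.5 155.7] 92 [ 0.74  -0.362  0.02 ]
[353.  163.4] 93 [0.714 0.004 0.02 ]
[118.4 164.5] 51 [0.701 0.573 0.02 ]
[160.9 181.2] 48 [0.661 0.468 0.02 ]
[233.8 243.3] 782 [0.513 0.287 0.02 ]
[265.  194.7] 52 [0.633 0.216 0.02 ]
[202.7 205. ] 52 [0.605 0.365 0.02 ]
[ 92.3 221.9] 50 [0.559 0.627 0.02 ]
[496.6 228.2] 109 [ 0.56  -0.343  0.02 ]
[135.2 239.2] 52 [0.519 0.522 0.02 ]
[272.4 240.3] 54 [0.522 0.195 0.02 ]
[492.2 247.3] 108 [ 0.514 -0.331  0.02 ]
[209.4 250.6] 54 [0.495 0.345 0.02 ]
[487.9 266.3] 107 [ 0.468 -0.32   0.02 ]
[289.  314.9] 68 [0.346 0.152 0.02 ]
[449.6 316.9] 302 [ 0.347 -0.226  0.02 ]
[214.2 321.6] 100 [0.328 0.327 0.02 ]
[129.9 334. ] 102 [0.297 0.522 0.02 ]
[222.  384.8] 107 [0.184 0.303 0.02 ]
[136.4 397.7] 109 [0.153 0.499 0.02 ]
scene blobs
[405.2  47.3] 275 [-0.154  0.952  0.02 ]
[450.8  57.9] 300 [0.005 1.043 0.02 ]
[425.3  68.6] 246 [0.006 0.916 0.02 ]
[401.8  78.2] 225 [0.006 0.805 0.02 ]
[445.2  89. ] 241 [0.146 0.887 0.02 ]
[357.4 128.9] 31 [0.153 0.5   0.02 ]
[390.3 149.9] 32 [0.297 0.522 0.02 ]
[312.  156.6] 34 [0.185 0.303 0.02 ]
[345.  179.9] 39 [0.329 0.327 0.02 ]
[474.8 185.6] 22 [0.564 0.625 0.02 ]
[438.5 191.8] 20 [0.524 0.52  0.02 ]
[298.4 209. ] 33 [0.352 0.15  0.02 ]
[384.6 211.2] 27 [0.497 0.345 0.02 ]
[497.1 222.7] 27 [0.705 0.571 0.02 ]
[459.6 230. ] 20 [0.667 0.468 0.02 ]
[415.7 232.2] 29 [0.606 0.365 0.02 ]
[378.7 255.7] 323 [0.615 0.233 0.02 ]
[346.8 240.2] 31 [0.524 0.195 0.02 ]
[412.  260.6] 121 [0.676 0.294 0.02 ]
[377.8 263.5] 37 [0.634 0.216 0.02 ]
[174.1 269.8] 258 [ 0.355 -0.228  0.02 ]
[157.9 304.5] 54 [ 0.433 -0.303  0.02 ]
[160.8 315.3] 61 [ 0.466 -0.309  0.02 ]
[326.4 319.6] 87 [0.699 0.013 0.02 ]
[163.8 326.9] 69 [ 0.5   -0.316  0.02 ]
[187.5 415.9] 157 [ 0.731 -0.358  0.02 ]
```

View pics/crop0.png

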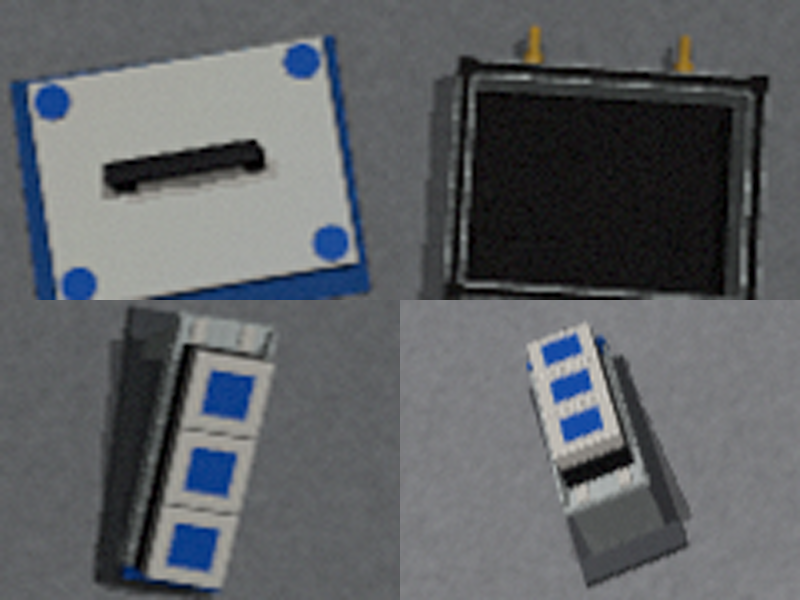

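The crop shows the white-on-blue-mat lid with four marks, the box, and the lane with its blue stop at the near end. The lid's mark spacing is 152 x 112 mm, which matches the smaller lid, so the choice is confirmed.

```bash
python3 - <<'E'
from h import *
pr=[((487.9,266.3),(157.9,304.5)),((492.2,247.3),(160.8,315.3)),((496.6,228.2),(163.8,326.9)),((353,163.4),(326.4,319.6))]
P=[]
for a,b in pr:
    p,e=tri(ray('top',a),ray('scene',b));P.append(p);print(np.round(p,4),round(e,4))
print('new at z.042',onz('top',pr[3][0],.042),onz('scene',pr[3][1],.042))
d=P[2]-P[0];print(np.linalg.norm(d),np.degrees(np.arcsin(d[2]/np.linalg.norm(d))),np.degrees(np.arctan2(d[1],d[0])))
h=d[:2]/np.linalg.norm(d[:2]);n=np.r_[-h*np.sin(np.radians(18)),np.cos(np.radians(18))]
for p in P[:3]: print('centre',np.round(p-.015*n,4))
print('lane dir',h,'y',(-h[1],h[0]));
c=P[0]-.015*n
go([c[0],c[1],.22],(-h[1],h[0]))
E
```

```text
[ 0.4654 -0.3049  0.0624] 0.0004
[ 0.508  -0.311   0.0767] 0.0002
[ 0.5503 -0.3174  0.0903] 0.0001
[0.709  0.0059 0.0389] 0.001
new at z.042 [0.7079062  0.00575722 0.042     ] [0.71077352 0.00533299 0.042     ]
0.09023072893713913 18.006388035176638 -8.364352416903857
centre [ 0.47   -0.3055  0.0482]
centre [ 0.5126 -0.3117  0.0625]
centre [ 0.5549 -0.318   0.0761]
lane dir [ 0.98936303 -0.14546751] y (np.float64(0.1454675070407602), np.float64(0.9893630296283293))
shift cm [-53.74 -65.96   1.13] yaw -8.1
```

move_arm(
  motion=[
    {"x": -6, "y": -7, "z": 0, "yaw": -2},
    {"x": -53.7, "y": -66, "z": 3, "yaw": -8.1},
    {"x": -53.7, "y": -66, "z": 3, "yaw": -8.1},
    {"x": -53.7, "y": -66, "z": 3, "yaw": -8.1},
    {"x": -53.7, "y": -66, "z": 3, "yaw": -8.1},
    {"x": -53.7, "y": -66, "z": 3, "yaw": -8.1},
    {"x": -53.7, "y": -66, "z": 3, "yaw": -8.1},
    {"x": -53.7, "y": -66, "z": 3, "yaw": -8.1},
    {"x": -53.7, "y": -66, "z": 3, "yaw": -8.1},
    {"x": -53.7, "y": -66, "z": 3, "yaw": -8.1},
    {"x": -53.7, "y": -66, "z": 3, "yaw": -8.1},
    {"x": -53.7, "y": -66, "z": 3, "yaw": -8.1},
    {"x": -53.7, "y": -66, "z": 3, "yaw": -8.1},
    {"x": -53.7, "y": -66, "z": 3, "yaw": -8.1},
    {"x": -53.7, "y": -66, "z": 3, "yaw": -8.1},
    {"x": -53.7, "y": -66, "z": 3, "yaw": -8.1},
    {"x": -53.7, "y": -66, "z": 3, "yaw": -8.1},
    {"x": -53.7, "y": -66, "z": 3, "yaw": -8.1},
  ],
  gripper=0.5,
)

```text
clock: 3.45
eef_pos: [0.4695, -0.3049, 0.2019]
tool_rot: [0.073, 0.997, -0.0, 0.0]
ft_force: [-0.3, -0.3, -0.6]
grip_width: 0.0642
grasp_force: 0.0
```

```bash
python3 - <<'E'
from h import *
m=bot.camera_model('wrist');im=bot.camera('wrist');cv2.imwrite('pics/w1.png',im)
zs=[.0624,.0767,.0903]
for c,a in blobs(im,amin=200): print(np.round(c),a,[np.round(onz('wrist',c,z,m)[:2],4).tolist() for z in zs])
go([.470,-.3055,.062],(.1455,.9894))
E
```

```text
[384.  69.] 2573 [[0.3544, -0.2382], [0.3561, -0.241], [0.3578, -0.2437]]
[316. 197.] 242 [[0.4429, -0.3031], [0.4402, -0.3026], [0.4376, -0.3022]]
[315. 225.] 822 [[0.4674, -0.3071], [0.4634, -0.3064], [0.4597, -0.3058]]
[315. 277.] 785 [[0.5166, -0.3141], [0.5101, -0.3131], [0.504, -0.3121]]
[316. 330.] 804 [[0.5712, -0.3221], [0.562, -0.3207], [0.5532, -0.3193]]
[626. 390.] 387 [[0.6878, -0.0162], [0.6727, -0.0303], [0.6583, -0.0437]]
shift cm [-0.05 -0.04 13.98] yaw 0.0
```

View pics/w1.png

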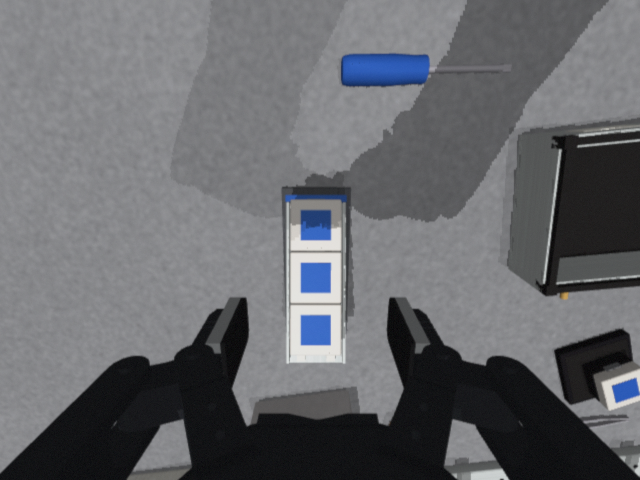

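The wrist view shows the front label at (315,225), the stop at (315,197), and the gripper aligned with the lane. It agrees with the triangulation to within 2 mm, so I descend on the front kit.

move_arm(
  motion=[
    {"z": 5, "x": 0.1, "y": -0.1},
    {"z": 10, "x": 0.1, "y": -0.1},
    {"z": 13, "x": 0.1, "y": -0.1},
    {"z": 15, "x": 0.1, "y": -0.1},
    {"z": 16.2, "x": 0.1, "y": -0.1},
    {"z": 16.2, "x": 0.1, "y": -0.1},
  ],
)

```text
invalid input at $.motion[0]: expected keys x, y, z, yaw
```

move_arm(
  motion=[
    {"z": 0},
    {"z": 0},
    {"z": 0},
    {"z": 0},
    {"z": 0},
  ],
  gripper=-0.5,
)

```text
invalid input at $.motion[0]: expected keys x, y, z, yaw
```

move_arm(
  motion=[
    {"z": 5, "x": 0.1, "y": -0.1, "yaw": 0},
    {"z": 10, "x": 0.1, "y": -0.1, "yaw": 0},
    {"z": 13, "x": 0.1, "y": -0.1, "yaw": 0},
    {"z": 15, "x": 0.1, "y": -0.1, "yaw": 0},
    {"z": 16.2, "x": 0.1, "y": -0.1, "yaw": 0},
    {"z": 16.2, "x": 0.1, "y": -0.1, "yaw": 0},
  ],
)

```text
clock: 4.25
eef_pos: [0.468, -0.3062, 0.0389]
tool_rot: [0.073, 0.997, 0.0, -0.001]
ft_force: [0.1, -0.2, 0.2]
grip_width: 0.0636
grasp_force: 0.0
```

move_arm(
  motion=[
    {"z": 0, "x": 0, "y": 0, "yaw": 0},
    {"z": 0, "x": 0, "y": 0, "yaw": 0},
    {"z": 0, "x": 0, "y": 0, "yaw": 0},
    {"z": 0, "x": 0, "y": 0, "yaw": 0},
    {"z": 0, "x": 0, "y": 0, "yaw": 0},
  ],
  gripper=-0.6,
)

```text
clock: 4.88
eef_pos: [0.4692, -0.3074, 0.0414]
tool_rot: [0.073, 0.997, -0.001, 0.001]
ft_force: [-1.8, 0.7, 6.2]
grip_width: 0.0442
grasp_force: 64.6
```

move_arm(
  motion=[
    {"z": -0.8, "x": 0.25, "y": 0, "yaw": 0},
    {"z": -2, "x": 0.65, "y": 0, "yaw": 0},
    {"z": -3.2, "x": 1.05, "y": 0, "yaw": 0},
    {"z": -4.5, "x": 1.5, "y": 0, "yaw": 0},
    {"z": -7, "x": 2, "y": 0, "yaw": 0},
    {"z": -10, "x": 2, "y": 0, "yaw": 0},
    {"z": -10, "x": 2, "y": 0, "yaw": 0},
  ],
)

```text
clock: 5.75
eef_pos: [0.4501, -0.305, 0.1426]
tool_rot: [0.073, 0.997, -0.002, 0.003]
ft_force: [0.5, 0.6, -0.4]
grip_width: 0.0437
grasp_force: 61.1
```

```bash
python3 - <<'E'
from h import *
t=bot.camera('top');s=bot.camera('scene')
cv2.imwrite('pics/t2.png',np.hstack([cv2.resize(t[200:290,310:530],None,fx=2.5,fy=2.5)[:225,:550],cv2.resize(s[220:345,110:310],None,fx=1.8,fy=1.8)[:225,:250]]))
cv2.imwrite('pics/t2full.png',t)
for c,a in blobs(t):
    if 440<c[0]<540: print(c,a,onz('top',c,.0624)[:2],onz('top',c,.0767)[:2])
# box
for cam in ['top','scene']:
    for r in bot.cut_out(cam,'dry_box'):
        print(cam,r['score'],cv2.minAreaRect(np.argwhere(r['mask'])[:,::-1].astype(np.float32)))
# candidates for inner rim / seal outline: dark threshold near box in top
g=cv2.cvtColor(t,cv2.COLOR_BGR2GRAY)[205:300,310:415]
k=(g<45).astype(np.uint8)
n,l,st,ce=cv2.connectedComponentsWithStats(k)
for i in range(1,n):
    if st[i,4]>100:
        q=np.argwhere(l==i)[:,::-1].astype(np.float32)+[310,205]
        print(st[i],cv2.minAreaRect(q.astype(np.float32)))
E
```

```text
[502.28571429 155.69230769] 91 [ 0.72747419 -0.34556476] [ 0.72336164 -0.34015501]
[492.76146789 247.46788991] 109 [ 0.50909824 -0.31743901] [ 0.50762773 -0.31236954]
[450.20761246 317.14532872] 289 [ 0.3482475  -0.21628176] [ 0.34872306 -0.21243615]
top 0.85 ((360.98651123046875, 248.49925231933594), (79.85639190673828, 70.95046997070312), 3.094058036804199)
scene 0.7 ((274.6000061035156, 265.70001220703125), (64.39875793457031, 79.15680694580078), 63.43495178222656)
scene 0.62 ((249.9000244140625, 396.20001220703125), (33.83636474609375, 23.71708106994629), 71.56504821777344)
scene 0.43 ((326.5000305175781, 323.0000305175781), (21.92030906677246, 23.334524154663086), 45.0)
[ 11  14  81  65 497] ((361.4836120605469, 251.05316162109375), (78.15617370605469, 60.182411193847656), 3.094058036804199)
[  16   23   67   51 3059] ((359.7996520996094, 252.70623779296875), (65.06055450439453, 47.34511947631836), 3.5763344764709473)
```

View pics/t2.png

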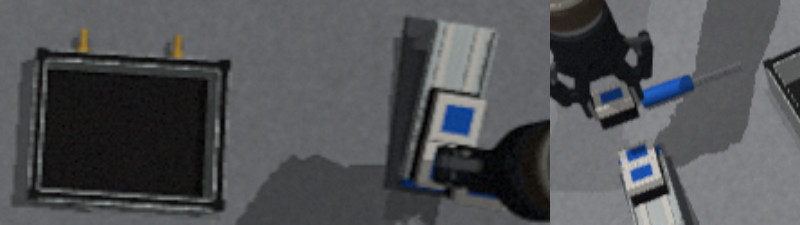

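The picture shows the kit held, and the other two kits slid forward into places 1 and 2. Next I work out the box pose.

```bash
python3 - <<'E'
from h import *
b=cv2.boxPoints(((361.48,251.05),(79.1,61.1),3.09));W=np.array([onz('top',p,.068) for p in b]);print(np.round(W,4))
print('centre',W.mean(0));e=[np.linalg.norm(W[i]-W[(i+1)%4]) for i in range(4)];print(e)
i=int(np.argmax(e[:2]));d=W[i+1]-W[i];d=d[:2]/np.linalg.norm(d[:2]);d=d*np.sign(d[1]);print('box y',d)
c=W.mean(0);go([c[0],c[1],.16],d)
E
```

```text
[[ 0.429   0.0804  0.068 ]
 [ 0.5696  0.0748  0.068 ]
 [ 0.5627 -0.1079  0.068 ]
 [ 0.4221 -0.0997  0.068 ]]
centre [ 0.49583719 -0.01308811  0.068     ]
[np.float64(0.14074040329241294), np.float64(0.1828264876043523), np.float64(0.14084645341318866), np.float64(0.18025966909393226)]
box y [0.03766952 0.99929025]
shift cm [-0.52 29.41 -2.15] yaw -6.2
```

move_arm(
  motion=[
    {"x": -0.5, "y": 29.4, "z": -1, "yaw": -6.2},
    {"x": -0.5, "y": 29.4, "z": -1, "yaw": -6.2},
    {"x": -0.5, "y": 29.4, "z": -1, "yaw": -6.2},
    {"x": -0.5, "y": 29.4, "z": -1, "yaw": -6.2},
    {"x": -0.5, "y": 29.4, "z": -1, "yaw": -6.2},
    {"x": -0.5, "y": 29.4, "z": -1, "yaw": -6.2},
    {"x": -0.5, "y": 29.4, "z": 4, "yaw": -6.2},
    {"x": -0.5, "y": 29.4, "z": 8, "yaw": -6.2},
    {"x": -0.5, "y": 29.4, "z": 10.8, "yaw": -6.2},
    {"x": -0.5, "y": 29.4, "z": 10.8, "yaw": -6.2},
  ],
)

```text
clock: 7.2
eef_pos: [0.4931, -0.0146, 0.0285]
tool_rot: [0.02, 1.0, -0.0, -0.004]
ft_force: [0.6, -1.0, -0.1]
grip_width: 0.0442
grasp_force: 61.4
```

move_arm(
  motion=[
    {"x": 0, "y": 0, "z": 0.3, "yaw": 0},
    {"x": 0, "y": 0, "z": 0.6, "yaw": 0},
    {"x": 0, "y": 0, "z": 0.9, "yaw": 0},
    {"x": 0, "y": 0, "z": 1.1, "yaw": 0},
    {"x": 0, "y": 0, "z": 1.1, "yaw": 0},
  ],
)

```text
clock: 7.82
eef_pos: [0.4974, -0.0138, 0.0227]
tool_rot: [0.019, 1.0, -0.0, 0.001]
ft_force: [-3.4, 0.2, 12.9]
grip_width: 0.0437
grasp_force: 63.3
```

move_arm(
  motion=[
    {"x": 0, "y": 0, "z": 0.2, "yaw": 0},
    {"x": 0, "y": 0, "z": 0.2, "yaw": 0},
    {"x": 0, "y": 0, "z": 0.2, "yaw": 0},
  ],
)

```text
clock: 8.2
eef_pos: [0.4976, -0.0138, 0.0224]
tool_rot: [0.019, 1.0, -0.0, 0.002]
ft_force: [-6.6, -1.6, 27.1]
grip_width: 0.0438
grasp_force: 64.9
```

move_arm(
  motion=[
    {"x": 0, "y": 0, "z": 0, "yaw": 0},
    {"x": 0, "y": 0, "z": 0, "yaw": 0},
    {"x": 0, "y": 0, "z": 0, "yaw": 0},
    {"x": 0, "y": 0, "z": -3, "yaw": 0},
    {"x": 0, "y": 0, "z": -8, "yaw": 0},
    {"x": 0, "y": 0, "z": -14, "yaw": 0},
    {"x": 4, "y": 0, "z": -20, "yaw": 0},
    {"x": 8, "y": 0, "z": -20, "yaw": 0},
    {"x": 8, "y": 0, "z": -20, "yaw": 0},
  ],
  gripper=0.5,
)

```text
clock: 9.32
eef_pos: [0.4142, -0.0105, 0.2191]
tool_rot: [0.019, 1.0, -0.0, 0.0]
ft_force: [0.4, -0.5, 0.7]
grip_width: 0.0641
grasp_force: 0.0
```

```bash
python3 - <<'E'
from h import *
m=bot.camera_model('wrist');im=bot.camera('wrist');cv2.imwrite('pics/w3.png',im)
import pickle;pickle.dump(m,open('w3.pkl','wb'))
for c,a in blobs(im,amin=150): print(np.round(c),a,[np.round(onz('wrist',c,z,m)[:2],4).tolist() for z in (.042,)])
print(bot.get_obs()['eef_pos'])
go([.709,.0055,.2])
E
```

```text
[479. 138.] 417 [[0.3465, 0.1381]]
[ 95. 153.] 1930 [[0.3472, -0.2132]]
[544. 276.] 3193 [[0.4858, 0.2207]]
[ 37. 259.] 379 [[0.4479, -0.2973]]
[ 13. 286.] 662 [[0.4774, -0.3314]]
[317. 301.] 459 [[0.507, -0.0149]]
[502. 300.] 225 [[0.5121, 0.1806]]
[ 10. 333.] 538 [[0.5326, -0.3525]]
[634. 356.] 155 [[0.5893, 0.3387]]
[ 0.41580851 -0.01053415  0.21867686]
shift cm [-29.23   2.72   1.9 ]
```

View pics/w3.png

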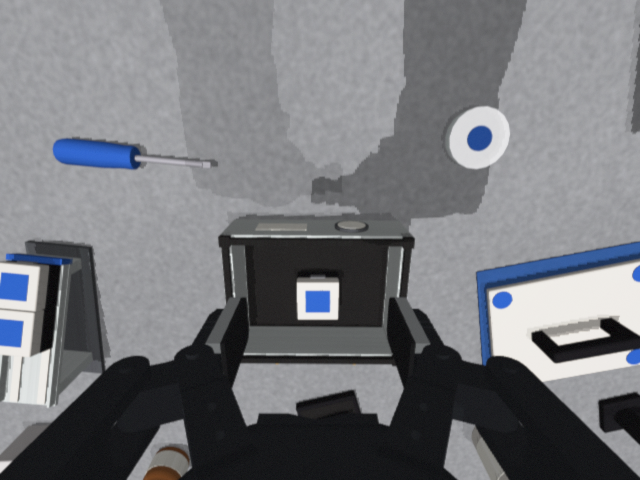

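The kit stands upright in the box, with its label at (317,301). The box's near seal corners are at about (221,236) and (413,237), which I use as a check on the box pose.

```bash
python3 - <<'E'
from h import *
import pickle;m=pickle.load(open('w3.pkl','rb'))
im=cv2.imread('pics/w3.png');g=cv2.cvtColor(im,cv2.COLOR_BGR2GRAY)
k=(g[200:300,200:440]<40).astype(np.uint8)
for r in range(234,250,2):
    x=np.where(k[r-200])[0]+200;print(r,x.min() if len(x) else None,x.max() if len(x) else None,len(x))
for c in (240,290,330,390): 
    y=np.where(k[:,c-200])[0]+200;print('col',c,y[:8])
for p in [(220.5,236),(413,236.5)]: print(onz('wrist',p,.068,m))
E
```

```text
234 None None 0
236 220 229 10
238 221 412 36
240 220 413 192
242 220 412 162
244 220 412 158
246 222 412 150
248 223 410 139
col 240 [239 240 241 243 299]
col 290 [239 240 241 242 243 245 246 247]
col 330 [239 240 241 243 245 246 247 248]
col 390 [239 240 241 242 243 244 298 299]
[ 0.42275331 -0.09988728  0.068     ]
[0.42976236 0.07566135 0.068     ]
```

move_arm(
  motion=[
    {"x": -29.3, "y": 2.7, "z": -1, "yaw": 0},
    {"x": -29.3, "y": 2.7, "z": -1, "yaw": 0},
    {"x": -29.3, "y": 2.7, "z": -1, "yaw": 0},
    {"x": -29.3, "y": 2.7, "z": -1, "yaw": 0},
    {"x": -29.3, "y": 2.7, "z": -1, "yaw": 0},
    {"x": -29.3, "y": 2.7, "z": 1, "yaw": 0},
    {"x": -29.3, "y": 2.7, "z": 1, "yaw": 0},
    {"x": -29.3, "y": 2.7, "z": 1, "yaw": 0},
  ],
)

```text
clock: 10.38
eef_pos: [0.71, 0.0051, 0.2078]
tool_rot: [0.019, 1.0, -0.0, -0.001]
ft_force: [-0.4, 0.2, 0.6]
grip_width: 0.0642
grasp_force: 0.0
```

```bash
python3 - <<'E'
from h import *
m=bot.camera_model('wrist');im=bot.camera('wrist')
h=cv2.cvtColor(im,cv2.COLOR_BGR2HSV);k=cv2.inRange(h,(100,150,80),(125,255,255))
for c in cv2.findContours(k,0,2)[0]:
    if cv2.contourArea(c)>150:
        r=cv2.minAreaRect(c);W=np.array([onz('wrist',p,.042,m) for p in cv2.boxPoints(r)])
        e=W[1]-W[0];print(np.round(r[0]),np.round(W.mean(0),4),np.round(np.linalg.norm(np.diff(W,axis=0),axis=1),4),'edge deg',np.degrees(np.arctan2(e[1],e[0]))%90)
t,R=tool(bot.get_obs());print(t,'tool y deg',np.degrees(np.arctan2(R[1,1],R[0,1])))
# top picture too
im=cv2.imread('pics/top0.png');k=cv2.inRange(cv2.cvtColor(im,cv2.COLOR_BGR2HSV),(100,150,80),(125,255,255));k[:, :335]=0;k[:,375:]=0;k[190:]=0
g=cv2.cvtColor(im,cv2.COLOR_BGR2GRAY)[140:195,325:385]
r=cv2.minAreaRect(np.argwhere(g<40)[:,::-1].astype(np.float32)+np.float32([325,140]));print('plate',r,'label',cv2.minAreaRect(np.argwhere(k)[:,::-1].astype(np.float32)))
E
```

```text
[621. 290.] [0.7959 0.3093 0.042 ] [0.0346 0.0502 0.0362] edge deg 87.8635687780278
[316. 219.] [0.7096 0.003  0.042 ] [0.0243 0.0238 0.0248] edge deg 16.599257858220923
[540. 125.] [0.6329 0.2001 0.042 ] [0.0188 0.0184 0.0192] edge deg 87.86235604047042
[511.  73.] [0.5943 0.1701 0.042 ] [0.0105 0.1125 0.0118] edge deg 89.85833991674343
[0.71022159 0.00516842 0.20898466] tool y deg 87.80965561208583
plate ((353.9705810546875, 168.1176300048828), (32.105709075927734, 32.86497116088867), 77.47119140625) label ((352.9706115722656, 163.3823699951172), (9.45888900756836, 9.45888900756836), 75.96376037597656)
```

```bash
python3 - <<'E'
from h import *
a=np.radians(106.3);go([.709,.004,.025],(np.cos(a),np.sin(a)))
E
```

```text
shift cm [ 0.13 -0.12 18.4 ] yaw -18.5
```

move_arm(
  motion=[
    {"x": 0.1, "y": -0.1, "z": 4, "yaw": -9},
    {"x": 0.1, "y": -0.1, "z": 9, "yaw": -18.5},
    {"x": 0.1, "y": -0.1, "z": 14, "yaw": -18.5},
    {"x": 0.1, "y": -0.1, "z": 17, "yaw": -18.5},
    {"x": 0.1, "y": -0.1, "z": 18.4, "yaw": -18.5},
    {"x": 0.1, "y": -0.1, "z": 18.4, "yaw": -18.5},
  ],
)

```text
clock: 11.18
eef_pos: [0.7092, 0.0042, 0.0249]
tool_rot: [-0.142, 0.99, 0.0, 0.0]
ft_force: [0.4, 0.8, 1.1]
grip_width: 0.0642
grasp_force: 0.0
```

move_arm(
  motion=[
    {"x": 0, "y": 0, "z": 0, "yaw": 0},
    {"x": 0, "y": 0, "z": 0, "yaw": 0},
    {"x": 0, "y": 0, "z": 0, "yaw": 0},
    {"x": 0, "y": 0, "z": 0, "yaw": 0},
  ],
  gripper=-0.6,
)

```text
clock: 11.68
eef_pos: [0.7113, 0.0042, 0.0273]
tool_rot: [-0.142, 0.99, -0.0, 0.003]
ft_force: [-0.1, -0.8, 5.7]
grip_width: 0.0435
grasp_force: 63.4
```

move_arm(
  motion=[
    {"x": 0, "y": 0, "z": -2, "yaw": 0},
    {"x": 0, "y": 0, "z": -7, "yaw": 0},
    {"x": 0, "y": 0, "z": -12, "yaw": 0},
    {"x": 0, "y": 0, "z": -15, "yaw": 0},
    {"x": 0, "y": 0, "z": -15, "yaw": 0},
  ],
)

```text
clock: 12.3
eef_pos: [0.7114, 0.0043, 0.1788]
tool_rot: [-0.142, 0.99, -0.001, 0.004]
ft_force: [0.1, 0.5, -0.7]
grip_width: 0.0433
grasp_force: 62.7
```

```bash
python3 - <<'E'
from h import *
go([.560,-.3185,.165],(.1455,.9894))
m=bot.camera_model('wrist');im=bot.camera('wrist')
k=cv2.inRange(cv2.cvtColor(im,cv2.COLOR_BGR2HSV),(100,150,80),(125,255,255))
o=bot.get_obs()
for c,a in blobs(im,amin=150): print(np.round(c),a,onz('wrist',c,o['eef_pos'][2]+.018,m))
print(o['eef_pos'],o['grip_width'])
E
```

```text
shift cm [ 23.6  -26.72   1.26] yaw 24.7
[572. 106.] 3332 [0.60125087 0.06419869 0.19399241]
[612.  65.] 600 [0.5862356  0.07055622 0.19399241]
[565. 203.] 391 [0.63291242 0.07925159 0.19399241]
[317. 321.] 2995 [0.70921288 0.0030228  0.19399241]
[615. 398.] 1865 [0.70969466 0.1490311  0.19399241]
[0.71008356 0.00424492 0.17599241] 0.04364224214725984
```

move_arm(
  motion=[
    {"x": 23.4, "y": -26.9, "z": 0, "yaw": 24.7},
    {"x": 23.4, "y": -26.9, "z": 0, "yaw": 24.7},
    {"x": 23.4, "y": -26.9, "z": 0, "yaw": 24.7},
    {"x": 23.4, "y": -26.9, "z": 0, "yaw": 24.7},
    {"x": 23.4, "y": -26.9, "z": 0, "yaw": 24.7},
    {"x": 23.4, "y": -26.9, "z": 0, "yaw": 24.7},
    {"x": 23.4, "y": -26.9, "z": 0, "yaw": 24.7},
    {"x": 23.4, "y": -26.9, "z": 3, "yaw": 24.7},
    {"x": 23.4, "y": -26.9, "z": 6, "yaw": 24.7},
    {"x": 23.4, "y": -26.9, "z": 6, "yaw": 24.7},
    {"x": 23.4, "y": -26.9, "z": 6, "yaw": 24.7},
  ],
)

```text
clock: 13.72
eef_pos: [0.5606, -0.319, 0.1144]
tool_rot: [0.073, 0.997, 0.0, -0.0]
ft_force: [0.5, -0.8, 0.1]
grip_width: 0.0433
grasp_force: 62.7
```

```bash
python3 - <<'E'
from h import *
go([.562,-.3195,.0846],(.1455,.9894))
m=bot.camera_model('wrist');im=bot.camera('wrist')
o=bot.get_obs();print(o['eef_pos'])
for c,a in blobs(im,amin=150): print(np.round(c),a,[np.round(onz('wrist',c,z,m)[:2],4).tolist() for z in (.0624,.0767,o['eef_pos'][2]+.015)])
cv2.imwrite('pics/w4.png',im)
E
```

```text
shift cm [-0.14 -0.04  2.98] yaw 0.0
[ 0.56113583 -0.31941125  0.11530412]
[314. 100.] 2304 [[0.4661, -0.3074], [0.4672, -0.3074], [0.4713, -0.3076]]
[313. 186.] 2251 [[0.5112, -0.3151], [0.509, -0.3146], [0.5006, -0.3127]]
[317. 321.] 2997 [[0.5994, -0.3252], [0.5907, -0.324], [0.5581, -0.3192]]
```

View pics/w4.png

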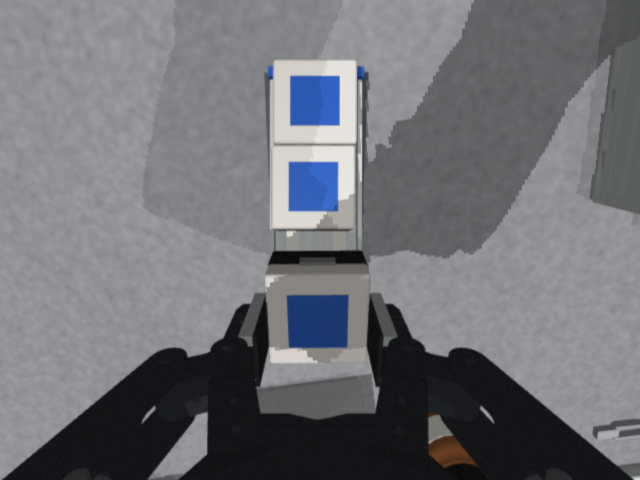

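The held kit sits about 2 mm left of the lane line: lane labels are at columns 313–314, the held label at 317. The gap to the kit ahead is clear. I correct by 2 mm and lower.

move_arm(
  motion=[
    {"x": -0.1, "y": -0.2, "z": 1, "yaw": 0},
    {"x": -0.1, "y": -0.2, "z": 2, "yaw": 0},
    {"x": -0.1, "y": -0.2, "z": 2.6, "yaw": 0},
    {"x": -0.1, "y": -0.2, "z": 3.0, "yaw": 0},
    {"x": -0.1, "y": -0.2, "z": 3.2, "yaw": 0},
    {"x": -0.1, "y": -0.2, "z": 3.2, "yaw": 0},
  ],
)

```text
clock: 14.52
eef_pos: [0.5604, -0.3216, 0.0864]
tool_rot: [0.073, 0.997, -0.0, 0.001]
ft_force: [-8.8, 4.9, 18.6]
grip_width: 0.0436
grasp_force: 64.9
```

move_arm(
  motion=[
    {"x": 0, "y": 0, "z": 0.2, "yaw": 0},
    {"x": 0, "y": 0, "z": 0.4, "yaw": 0},
    {"x": 0, "y": 0, "z": 0.5, "yaw": 0},
    {"x": 0, "y": 0, "z": 0.5, "yaw": 0},
  ],
)

```text
clock: 15.02
eef_pos: [0.5603, -0.3217, 0.086]
tool_rot: [0.073, 0.997, -0.001, 0.002]
ft_force: [-16.3, 8.4, 38.1]
grip_width: 0.0437
grasp_force: 67.2
```

```bash
python3 - <<'E'
from h import *
s=bot.camera('scene');w=bot.camera('wrist');o=bot.get_obs();print(o['eef_pos'],o['ft_force'],o['ft_torque'])
cv2.imwrite('pics/s5.png',np.hstack([cv2.resize(s[280:380,110:230],(480,400),interpolation=cv2.INTER_CUBIC),cv2.resize(w[40:400,180:460],(311,400))]))
E
```

```text
[ 0.56030112 -0.32167764  0.08601194] [-16.10613903   7.87246398  37.60631053] [1.74320053 2.9658009  0.11439498]
```

View pics/s5.png

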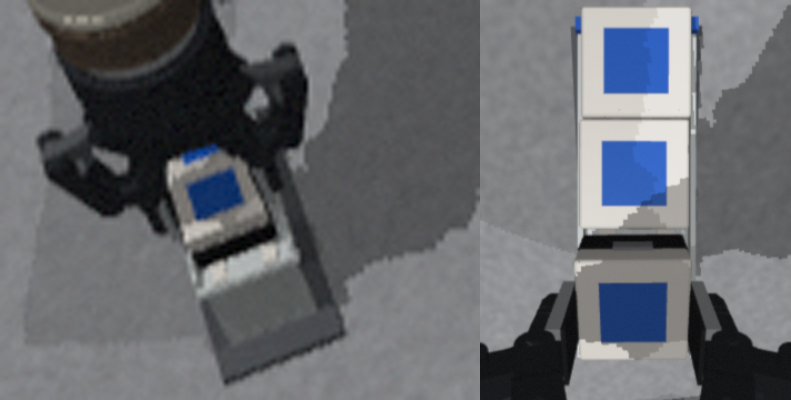

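The kit is on the bed, but the lateral force points +y. The held kit's centre (632) is also slightly left of the kit ahead (635), so it rides on the right guide. I lift, shift +1 mm and retry.

move_arm(
  motion=[
    {"x": 0, "y": 0, "z": -0.9, "yaw": 0},
    {"x": 0, "y": 0.12, "z": -1.2, "yaw": 0},
    {"x": 0, "y": 0.12, "z": -0.8, "yaw": 0},
    {"x": 0, "y": 0.12, "z": -0.4, "yaw": 0},
    {"x": 0, "y": 0.12, "z": -0.4, "yaw": 0},
  ],
)

```text
clock: 15.75
eef_pos: [0.5614, -0.3207, 0.0865]
tool_rot: [0.073, 0.997, -0.001, 0.002]
ft_force: [-10.1, 5.4, 29.1]
grip_width: 0.0434
grasp_force: 66.0
```

move_arm(
  motion=[
    {"x": 0, "y": 0, "z": -0.25, "yaw": 0},
    {"x": 0, "y": 0, "z": -0.25, "yaw": 0},
  ],
)

```text
clock: 16.0
eef_pos: [0.5615, -0.3207, 0.0867]
tool_rot: [0.073, 0.997, -0.0, 0.001]
ft_force: [-5.4, 3.3, 18.8]
grip_width: 0.0432
grasp_force: 64.8
```

move_arm(
  motion=[
    {"x": 0, "y": 0, "z": 0, "yaw": 0},
    {"x": 0, "y": 0, "z": 0, "yaw": 0},
    {"x": 0, "y": 0, "z": 0, "yaw": 0},
    {"x": 0, "y": 0, "z": -2, "yaw": 0},
    {"x": 0, "y": 0, "z": -7, "yaw": 0},
    {"x": 0, "y": 0, "z": -12, "yaw": 0},
    {"x": 0, "y": 0, "z": -12, "yaw": 0},
  ],
  gripper=0.4,
)

```text
clock: 16.88
eef_pos: [0.5637, -0.3221, 0.2089]
tool_rot: [0.073, 0.997, -0.002, 0.004]
ft_force: [0.1, 0.3, 0.1]
grip_width: 0.0598
grasp_force: 0.0
```

```bash
python3 - <<'E'
from h import *
m=bot.camera_model('wrist');w=bot.camera('wrist');s=bot.camera('scene')
cv2.imwrite('pics/s6.png',np.hstack([cv2.resize(s[280:380,110:230],(480,400),interpolation=cv2.INTER_CUBIC),cv2.resize(w[40:400,180:460],(311,400))]))
for c,a in blobs(w,amin=150): print(np.round(c),a,[np.round(onz('wrist',c,z,m)[:2],4).tolist() for z in (.0624,.0767,.0903)])
for c,a in blobs(s): 
    if 130<c[0]<200 and 290<c[1]<345: print('scene',np.round(c,1),a)
a=.5638,.2803
go([.5638,.2803,.20],(-.185,.983))
E
```

```text
[320. 103.] 985 [[0.4658, -0.3071], [0.4666, -0.3072], [0.4674, -0.3074]]
[319. 160.] 1001 [[0.5097, -0.3141], [0.5084, -0.3139], [0.5071, -0.3137]]
[319. 218.] 978 [[0.5586, -0.3214], [0.5549, -0.3209], [0.5513, -0.3204]]
[310. 375.] 397 [[0.7245, -0.3543], [0.7125, -0.3521], [0.7011, -0.35]]
scene [157.9 304.5] 54
scene [160.4 315.5] 62
scene [163.3 327. ] 68
shift cm [ 8.53 59.49  0.36] yaw -19.0
```

View pics/s6.png

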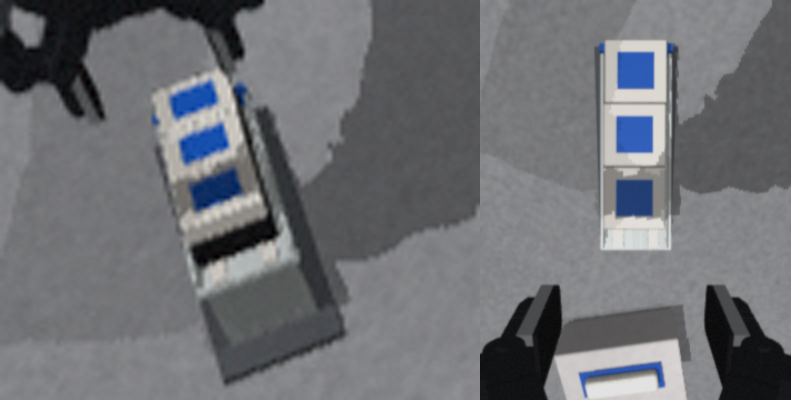

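The new kit lies in the third place: its label is at scene (163.3,327.0), against (163.8,326.9) for the kit that was there at the start. Now the lid.

```bash
python3 - <<'E'
from h import *
go([.5645,.2803,.21],(.983,.185));print(np.round(bot.get_obs()['joint_pos'],2))
E
```

```text
shift cm [ 8.46 59.5  -0.64] yaw 71.0
[-0.52  0.55  0.4   1.42 -0.   -0.37]
```

move_arm(
  motion=[
    {"x": 8.5, "y": 59.5, "z": -2, "yaw": 71},
    {"x": 8.5, "y": 59.5, "z": -2, "yaw": 71},
    {"x": 8.5, "y": 59.5, "z": -2, "yaw": 71},
    {"x": 8.5, "y": 59.5, "z": -2, "yaw": 71},
    {"x": 8.5, "y": 59.5, "z": -2, "yaw": 71},
    {"x": 8.5, "y": 59.5, "z": -2, "yaw": 71},
    {"x": 8.5, "y": 59.5, "z": -2, "yaw": 71},
    {"x": 8.5, "y": 59.5, "z": -2, "yaw": 71},
    {"x": 8.5, "y": 59.5, "z": -2, "yaw": 71},
    {"x": 8.5, "y": 59.5, "z": -2, "yaw": 71},
    {"x": 8.5, "y": 59.5, "z": -2, "yaw": 71},
    {"x": 8.5, "y": 59.5, "z": -2, "yaw": 71},
    {"x": 8.5, "y": 59.5, "z": -2, "yaw": 71},
    {"x": 8.5, "y": 59.5, "z": -2, "yaw": 71},
  ],
  gripper=0,
)

```text
clock: 18.73
eef_pos: [0.5641, 0.2789, 0.2238]
tool_rot: [0.64, 0.769, -0.0, -0.0]
ft_force: [-0.8, -0.0, -0.7]
grip_width: 0.0427
grasp_force: 0.0
```

```bash
python3 - <<'E'
from h import *
m=bot.camera_model('wrist');im=bot.camera('wrist');cv2.imwrite('pics/w7.png',im)
for c,a in blobs(im,amin=80): print(np.round(c,1),a,np.round(onz('wrist',c,.021,m),4))
r=bot.cut_out('wrist','lid_handle');print([(x['score'],np.round(x['centre']),x['mask'].sum()) for x in r])
go([.5645,.2803,.037],(.983,.185))
E
```

```text
[463.8  28.2] 471 [0.6621 0.4656 0.021 ]
[283.1 151.2] 3494 [0.5197 0.3311 0.021 ]
[ 85.2 122.4] 675 [0.3277 0.3228 0.021 ]
[260.3 135.1] 355 [0.4955 0.3421 0.021 ]
[375.2 134.9] 355 [0.6058 0.3627 0.021 ]
[267.6 277.6] 227 [0.5235 0.1927 0.021 ]
[368.  277.6] 229 [0.6337 0.2131 0.021 ]
[109.8 284. ] 274 [0.3499 0.1523 0.021 ]
[528.8 361.3] 954 [0.8525 0.1403 0.021 ]
[(0.57, array([76., 50.]), np.int64(14567)), (0.55, array([200., 319.]), np.int64(22493))]
shift cm [ 0.09  0.05 18.71] yaw -0.2
```

View pics/w7.png

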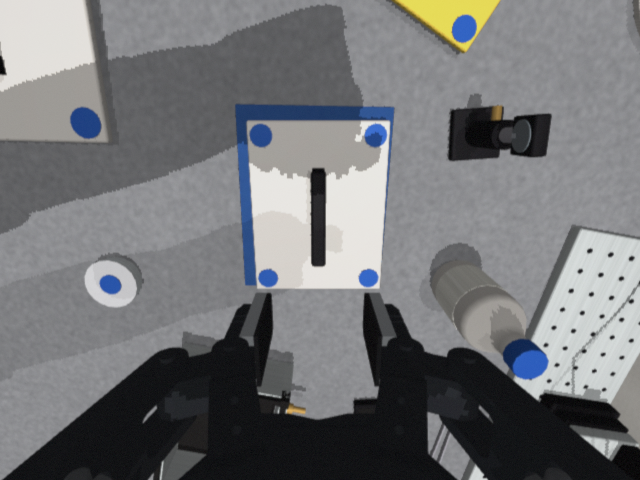

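Wrist view: the lid's four marks are at (260,135), (375,135), (268,278) and (368,278). The handle is vertical at column 318, between the fingers. Lid centre is about (0.5645, 0.279). Grasping the handle.

move_arm(
  motion=[
    {"x": 0, "y": 0, "z": 6, "yaw": -0.2},
    {"x": 0, "y": 0, "z": 12, "yaw": -0.2},
    {"x": 0, "y": 0, "z": 16, "yaw": -0.2},
    {"x": 0, "y": 0, "z": 18.6, "yaw": -0.2},
    {"x": 0, "y": 0, "z": 18.6, "yaw": -0.2},
  ],
)

```text
clock: 19.45
eef_pos: [0.562, 0.279, 0.0354]
tool_rot: [0.638, 0.77, -0.003, -0.001]
ft_force: [-0.7, -0.2, -0.2]
grip_width: 0.0427
grasp_force: 0.0
```

move_arm(
  motion=[
    {"x": 0, "y": 0, "z": 0, "yaw": 0},
    {"x": 0, "y": 0, "z": 0, "yaw": 0},
    {"x": 0, "y": 0, "z": 0, "yaw": 0},
    {"x": 0, "y": 0, "z": 0, "yaw": 0},
  ],
  gripper=-1,
)

```text
clock: 19.95
eef_pos: [0.5653, 0.281, 0.0401]
tool_rot: [0.637, 0.771, 0.002, 0.001]
ft_force: [-0.4, -0.8, 6.3]
grip_width: 0.0131
grasp_force: 60.4
```

move_arm(
  motion=[
    {"x": 0, "y": 0, "z": -1, "yaw": 0},
    {"x": 0, "y": 0, "z": -4, "yaw": 0},
    {"x": 0, "y": 0, "z": -9, "yaw": 0},
    {"x": 0, "y": 0, "z": -13, "yaw": 0},
    {"x": 0, "y": 0, "z": -13, "yaw": 0},
  ],
)

```text
clock: 20.58
eef_pos: [0.5658, 0.2816, 0.1721]
tool_rot: [0.637, 0.771, 0.004, 0.002]
ft_force: [1.0, 0.1, -3.7]
grip_width: 0.0131
grasp_force: 59.2
```

```bash
python3 - <<'E'
from h import *
m=bot.camera_model('wrist');im=bot.camera('wrist');o=bot.get_obs();print(o['eef_pos'],o['grip_width'],o['grasp_force'],o['ft_force'])
zt=o['eef_pos'][2]-.016
L=[np.append(c,a) for c,a in blobs(im,amin=80)]
for c in L: print(np.round(c),np.round(onz('wrist',c[:2],zt,m),4))
go([.4962,-.0139,.155],(.9993,-.038))
E
```

```text
[0.564401   0.28083131 0.16925011] 0.012942983397252484 59.123366475105286 [ 0.01529534 -0.99183367 -3.727949  ]
[486.  15. 649.] [0.6112 0.4176 0.1533]
[ 299.  109. 1287.] [0.5414 0.3672 0.1533]
[ 39. 123. 963.] [0.4273 0.3392 0.1533]
[ 196.  145. 1746.] [0.4971 0.343  0.1533]
[ 439.  145. 1739.] [0.6074 0.364  0.1533]
[ 74. 309. 367.] [0.44   0.2458 0.1533]
[ 569.  415. 1454.] [0.7334 0.2266 0.1533]
shift cm [-27.67 -12.23   1.37] yaw 13.0
```

move_arm(
  motion=[
    {"x": -2, "y": -1, "z": -0.5, "yaw": 1},
    {"x": -5, "y": -2.5, "z": -1, "yaw": 3},
    {"x": -9, "y": -4, "z": -1, "yaw": 5},
    {"x": -13, "y": -6, "z": -1, "yaw": 7},
    {"x": -17, "y": -8, "z": -1, "yaw": 9},
    {"x": -21, "y": -9.5, "z": -1, "yaw": 11},
    {"x": -24.5, "y": -11, "z": -1, "yaw": 12},
    {"x": -26.5, "y": -11.9, "z": -1, "yaw": 13},
    {"x": -27.6, "y": -12.2, "z": -1, "yaw": 13},
    {"x": -27.6, "y": -12.2, "z": 0, "yaw": 13},
    {"x": -27.6, "y": -12.2, "z": 3, "yaw": 13},
    {"x": -27.6, "y": -12.2, "z": 5, "yaw": 13},
    {"x": -27.6, "y": -12.2, "z": 5, "yaw": 13},
    {"x": -27.6, "y": -12.2, "z": 5, "yaw": 13},
  ],
)

```text
clock: 22.38
eef_pos: [0.4961, -0.0129, 0.1179]
tool_rot: [0.72, 0.694, 0.0, 0.0]
ft_force: [0.2, -0.5, -2.9]
grip_width: 0.0127
grasp_force: 59.1
```

```bash
python3 - <<'E'
from h import *
mw=bot.camera_model('wrist');w=bot.camera('wrist');s=bot.camera('scene');o=bot.get_obs();print(o['eef_pos'],o['grip_width'],o['ft_force'])
cv2.imwrite('pics/p8.png',np.hstack([cv2.resize(s[210:320,210:340],(425,360),interpolation=cv2.INTER_CUBIC),cv2.resize(w,(370,278))[:360] if 0 else cv2.copyMakeBorder(cv2.resize(w,(370,278)),0,82,0,0,0)]))
cv2.imwrite('pics/w8.png',w)
go([.4958,-.013,.0951],(.9993,-.038))
for c,a in blobs(w,amin=80): print(np.round(c),a,np.round(onz('wrist',c,o['eef_pos'][2]-.019,mw),4))
print('scene')
for c,a in blobs(s):
    if 220<c[0]<330 and 200<c[1]<310: print(np.round(c,1),a,np.round(onz('scene',c,o['eef_pos'][2]-.019),4))
E
```

```text
[ 0.49669725 -0.01315847  0.11869101] 0.012832243726130973 [-0.05342415 -0.63880278 -2.89219223]
shift cm [ 0.01 -0.09  2.36] yaw 0.0
[68.  8.] 558 [0.3988 0.1179 0.0997]
[195. 145.] 1753 [0.4429 0.0624 0.0997]
[439. 145.] 1737 [0.5547 0.0582 0.0997]
scene
[298.3 209. ] 32 [0.4201 0.1124 0.0997]
[287.3 222.8] 32 [0.4457 0.0637 0.0997]
[233.2 247.1] 38 [ 0.4398 -0.0879  0.0997]
[309.4 251.3] 40 [0.5567 0.0595 0.0997]
[253.4 278.1] 47 [ 0.5511 -0.0923  0.0997]
```

View pics/p8.png

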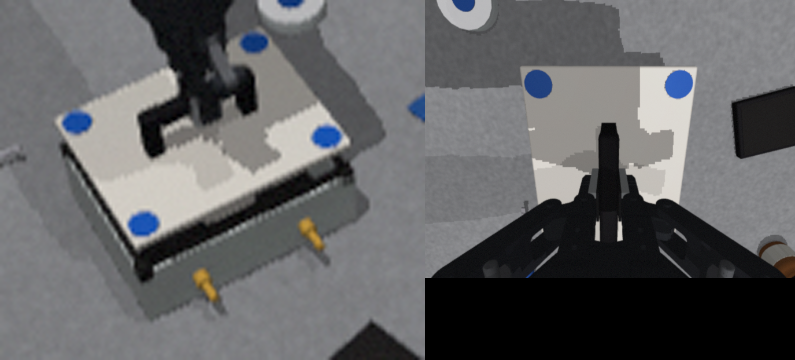

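The scene shows the lid level and aligned over the box, with its mark centroid within about 1 mm of the box centre. Lowering.

move_arm(
  motion=[
    {"x": 0, "y": -0.1, "z": 0.6, "yaw": 0},
    {"x": 0, "y": -0.1, "z": 1.2, "yaw": 0},
    {"x": 0, "y": -0.1, "z": 1.7, "yaw": 0},
    {"x": 0, "y": -0.1, "z": 2.0, "yaw": 0},
    {"x": 0, "y": -0.1, "z": 2.2, "yaw": 0},
    {"x": 0, "y": -0.1, "z": 2.2, "yaw": 0},
  ],
)

```text
clock: 23.22
eef_pos: [0.4947, -0.0135, 0.0957]
tool_rot: [0.721, 0.693, -0.0, -0.0]
ft_force: [-0.3, -0.4, -3.2]
grip_width: 0.0132
grasp_force: 59.1
```

move_arm(
  motion=[
    {"x": 0, "y": 0, "z": 0.1, "yaw": 0},
    {"x": 0, "y": 0, "z": 0.15, "yaw": 0},
    {"x": 0, "y": 0, "z": 0.15, "yaw": 0},
  ],
)

```text
clock: 23.6
eef_pos: [0.495, -0.0135, 0.095]
tool_rot: [0.72, 0.693, 0.0, 0.0]
ft_force: [-2.5, 0.0, 4.0]
grip_width: 0.0127
grasp_force: 60.2
```

The lid is on the seal. Releasing.

move_arm(
  motion=[
    {"x": 0, "y": 0, "z": 0, "yaw": 0},
    {"x": 0, "y": 0, "z": 0, "yaw": 0},
    {"x": 0, "y": 0, "z": 0, "yaw": 0},
    {"x": 0, "y": 0, "z": -4, "yaw": 0},
    {"x": 0, "y": 0, "z": -9, "yaw": 0},
    {"x": 0, "y": 0, "z": -13, "yaw": 0},
    {"x": -5, "y": 0, "z": -14, "yaw": 0},
    {"x": -9, "y": 0, "z": -14, "yaw": 0},
    {"x": -9, "y": 0, "z": -14, "yaw": 0},
    {"x": -9, "y": 0, "z": -14, "yaw": 0},
  ],
  gripper=0,
)

```text
clock: 24.85
eef_pos: [0.4911, -0.1033, 0.234]
tool_rot: [0.721, 0.693, 0.0, -0.0]
ft_force: [0.8, 0.8, -0.6]
grip_width: 0.0428
grasp_force: 0.0
```

```bash
python3 - <<'E'
from h import *
mw=bot.camera_model('wrist')
for cam in ('wrist','scene','top'):
    m=bot.camera_model(cam);im=bot.camera(cam);cv2.imwrite(f'pics/{cam}9.png',im)
    for c,a in blobs(im,amin=15):
        W=onz(cam,c,.076,m)
        if .4<W[0]<.6 and -.12<W[1]<.1: print(cam,np.round(c,1),a,np.round(W,4))
print(bot.get_obs()['eef_pos'])
E
```

```text
wrist [245.   15.6] 670 [0.4417 0.0618 0.076 ]
wrist [390.9  15.7] 671 [0.5538 0.0576 0.076 ]
wrist [256.  209.4] 391 [ 0.4357 -0.0903  0.076 ]
wrist [379.3 209.6] 391 [ 0.5479 -0.0946  0.076 ]
scene [287.6 228.4] 34 [0.4433 0.0639 0.076 ]
scene [234.2 252.6] 37 [ 0.4375 -0.0879  0.076 ]
scene [309.5 257.1] 37 [0.5556 0.0595 0.076 ]
scene [254.  283.5] 44 [ 0.5489 -0.0926  0.076 ]
top [330.3 225.4] 58 [0.5524 0.0596 0.076 ]
top [396.4 229. ] 58 [ 0.5466 -0.0922  0.076 ]
top [327.6 274. ] 61 [0.4411 0.0644 0.076 ]
top [394.5 277.9] 59 [ 0.4347 -0.0875  0.076 ]
[ 0.49125515 -0.10251572  0.23409907]
```

Lid placed: mark centroid about (0.494, −0.014), on the seal and within about 2 mm of the box centre. Now for pressing.

```bash
python3 - <<'E'
from h import *
for n,p in dict(NR=(.434,-.0905),FR=(.5503,-.095),FL=(.5557,.061),NL=(.440,.0655)).items(): print(n,end=' ');go([*p,.085])
E
```

```text
NR shift cm [ 0.99 -5.76 14.91]
FR shift cm [ 0.96  5.88 14.91]
FL shift cm [16.57  5.85 14.91]
NL shift cm [16.6  -5.73 14.92]
```

move_arm(
  motion=[
    {"x": 1, "y": -5.8, "z": 4, "yaw": 0},
    {"x": 1, "y": -5.8, "z": 9, "yaw": 0},
    {"x": 1, "y": -5.8, "z": 13, "yaw": 0},
    {"x": 1, "y": -5.8, "z": 15, "yaw": 0},
    {"x": 1, "y": -5.8, "z": 15.8, "yaw": 0},
    {"x": 1, "y": -5.8, "z": 16.3, "yaw": 0},
    {"x": 1, "y": -5.8, "z": 16.7, "yaw": 0},
    {"x": 1, "y": -5.8, "z": 16.7, "yaw": 0},
  ],
  gripper=-1,
)

```text
clock: 26.0
eef_pos: [0.4326, -0.0904, 0.0704]
tool_rot: [0.72, 0.694, -0.0, -0.001]
ft_force: [-12.0, 3.4, 26.5]
grip_width: -0.0002
grasp_force: 13.3
```

NR is home (z 0.0704). Next FR.

move_arm(
  motion=[
    {"x": 0, "y": 0, "z": -2, "yaw": 0},
    {"x": 0, "y": 0, "z": -6, "yaw": 0},
    {"x": 0, "y": 5.8, "z": -6, "yaw": 0},
    {"x": 0, "y": 11.6, "z": -6, "yaw": 0},
    {"x": 0, "y": 11.6, "z": -4, "yaw": 0},
    {"x": 0, "y": 11.6, "z": -2, "yaw": 0},
    {"x": 0, "y": 11.6, "z": -1, "yaw": 0},
    {"x": 0, "y": 11.6, "z": -0.5, "yaw": 0},
    {"x": 0, "y": 11.6, "z": 0, "yaw": 0},
    {"x": 0, "y": 11.6, "z": 0, "yaw": 0},
  ],
)

```text
clock: 27.25
eef_pos: [0.5499, -0.0954, 0.0705]
tool_rot: [0.72, 0.694, 0.001, 0.001]
ft_force: [-4.9, 1.8, 12.9]
grip_width: 0.0001
grasp_force: 6.4
```

move_arm(
  motion=[
    {"x": 0, "y": 0, "z": 0.3, "yaw": 0},
    {"x": 0, "y": 0, "z": 0.3, "yaw": 0},
  ],
)

```text
clock: 27.5
eef_pos: [0.55, -0.0955, 0.0703]
tool_rot: [0.72, 0.694, 0.001, 0.001]
ft_force: [-11.4, 1.8, 28.4]
grip_width: 0.0004
grasp_force: 14.2
```

move_arm(
  motion=[
    {"x": 0, "y": 0, "z": -3, "yaw": 0},
    {"x": 0, "y": 0, "z": -7, "yaw": 0},
    {"x": 5, "y": 0, "z": -7, "yaw": 0},
    {"x": 10, "y": 0, "z": -7, "yaw": 0},
    {"x": 15.6, "y": 0, "z": -7, "yaw": 0},
    {"x": 15.6, "y": 0, "z": -4, "yaw": 0},
    {"x": 15.6, "y": 0, "z": -2, "yaw": 0},
    {"x": 15.6, "y": 0, "z": -1, "yaw": 0},
    {"x": 15.6, "y": 0, "z": -0.5, "yaw": 0},
    {"x": 15.6, "y": 0, "z": 0, "yaw": 0},
    {"x": 15.6, "y": 0, "z": 0, "yaw": 0},
  ],
)

```text
clock: 28.88
eef_pos: [0.5557, 0.061, 0.0705]
tool_rot: [0.72, 0.694, 0.002, 0.0]
ft_force: [-12.9, 2.1, 30.1]
grip_width: -0.0002
grasp_force: 14.7
```

move_arm(
  motion=[
    {"x": 0, "y": 0, "z": -3, "yaw": 0},
    {"x": 0, "y": 0, "z": -8, "yaw": 0},
    {"x": 0, "y": -5.8, "z": -8, "yaw": 0},
    {"x": 0, "y": -11.6, "z": -8, "yaw": 0},
    {"x": 0, "y": -11.6, "z": -4, "yaw": 0},
    {"x": 0, "y": -11.6, "z": -2, "yaw": 0},
    {"x": 0, "y": -11.6, "z": -1, "yaw": 0},
    {"x": 0, "y": -11.6, "z": -0.5, "yaw": 0},
    {"x": 0, "y": -11.6, "z": 0, "yaw": 0},
    {"x": 0, "y": -11.6, "z": 0, "yaw": 0},
  ],
)

```text
clock: 30.12
eef_pos: [0.4398, 0.0647, 0.0698]
tool_rot: [0.721, 0.693, 0.001, 0.0]
ft_force: [-17.0, -2.7, 44.1]
grip_width: 0.0001
grasp_force: 21.8
```

move_arm(
  motion=[
    {"x": 0, "y": 0, "z": -3, "yaw": 0},
    {"x": 0, "y": 0, "z": -8, "yaw": 0},
    {"x": 0, "y": 0, "z": -14, "yaw": 0},
    {"x": 6, "y": -4, "z": -17, "yaw": 0},
    {"x": 12, "y": -8, "z": -17, "yaw": 0},
    {"x": 16, "y": -8, "z": -17, "yaw": 0},
    {"x": 16, "y": -8, "z": -17, "yaw": 0},
  ],
)

```text
clock: 31.0
eef_pos: [0.3656, 0.2315, 0.2356]
tool_rot: [0.718, 0.696, 0.002, 0.0]
ft_force: [0.3, -0.2, 0.1]
grip_width: -0.0002
grasp_force: 0.0
```

```bash
python3 - <<'E'
from h import *
for cam in ('scene','top'):
    m=bot.camera_model(cam);im=bot.camera(cam);cv2.imwrite(f'pics/{cam}10.png',im)
    for c,a in blobs(im,amin=15):
        W=onz(cam,c,.070,m)
        if .4<W[0]<.6 and -.12<W[1]<.1 or W[1]<-.25: print(cam,np.round(c,1),a,np.round(W,4))
s=cv2.imread('pics/scene10.png');cv2.imwrite('pics/f.png',cv2.resize(s[190:400,120:440],(800,525)))
o=bot.get_obs();print(o['eef_pos'],o['ft_force'],o['clock'])
E
```

```text
scene [287.7 230. ] 34 [0.4435 0.0637 0.07  ]
scene [234.5 254.3] 37 [ 0.4379 -0.0883  0.07  ]
scene [309.4 258.6] 39 [0.5553 0.0592 0.07  ]
scene [254.3 285.2] 44 [ 0.5495 -0.0929  0.07  ]
scene [157.9 304.5] 54 [ 0.4714 -0.3051  0.07  ]
scene [160.4 315.5] 62 [ 0.503  -0.3117  0.07  ]
scene [163.4 327. ] 67 [ 0.5357 -0.3177  0.07  ]
scene [187.4 415.9] 157 [ 0.7555 -0.3571  0.07  ]
top [502.6 155.7] 91 [ 0.7252 -0.3434  0.07  ]
top [330.1 225.5] 58 [0.553  0.0597 0.07  ]
top [497.1 228.2] 110 [ 0.5532 -0.326   0.07  ]
top [396.  229.4] 57 [ 0.5465 -0.0923  0.07  ]
top [492.6 247.4] 108 [ 0.5084 -0.3144  0.07  ]
top [487.9 266.1] 105 [ 0.4652 -0.3025  0.07  ]
top [327.5 274.1] 58 [0.4411 0.0643 0.07  ]
top [394.1 277.8] 63 [ 0.4352 -0.0875  0.07  ]
[0.3660407  0.22809228 0.23486212] [ 0.89715189 -0.44502325 -0.31283292] 31.1
```

View pics/f.png

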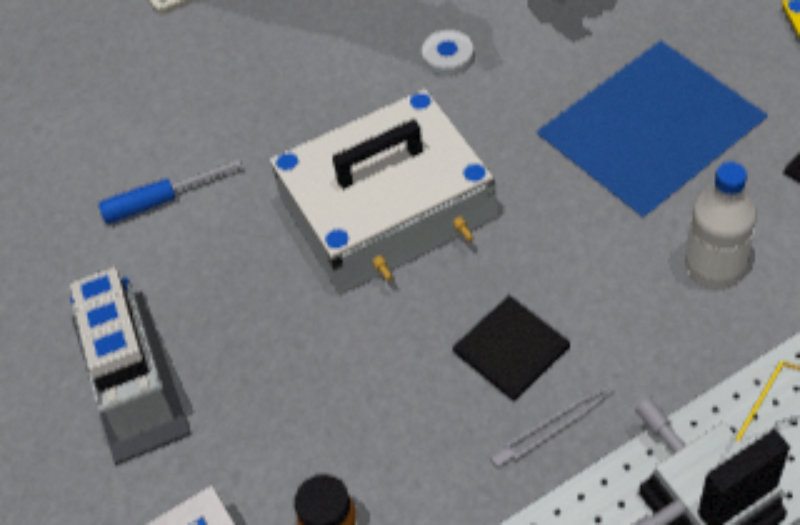

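The picture shows the lid flat and sealed on the box, three kits in the lane, and the bystanders in place. Handing in.

```bash
python3 -c "
from workcell import bot
print(bot.job_done())"
```

```text
the job is handed in; nothing more can be done
None
```

I handed the job in at about 31 s, but no verdict came back: by the camera and force readings, the oldest kit is upright in the box under the lid, the lid is flat with all four corners pressed home, and the lane holds the second, third and new kits in order, with no bystander visibly moved.

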